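# Weigh the turned blanks and rack them to dry

## Robot

A 6-joint arm with a two-finger parallel gripper is mounted at the origin on the work surface. World frame = base frame: x ahead of the robot, y to its left, z up, the work surface at z = 0. Lengths are in m, angles in rad, forces in N, time in s.
With the tool pointing down it reaches from about 0.325 to 0.775 m from the base axis. Payload 5.5 kg.
Tool frame: the origin (TCP) lies between the finger pads; the fingertips stand 8 mm ahead of it and the grasp point (between the pads) lies 11 mm behind it (tcp_to_tips is the distance from the TCP to the fingertips, in m); z points along the fingers, y is the direction in which the jaws open and shut (so a half turn about z gives the same grasp; the last joint's range is limited). The gripper opens to 88 mm and grips with 3 to 60 N. Pads are 20 mm wide; open, the fingers measure 115 mm over their backs; the gripper's body (75 mm by 178 mm) begins 61 mm behind the grasp point.
Start: joints at [1.06, 0.091, 1.231, -0, 1.82, -0.057], TCP at [0.263, 0.539, 0.231] pointing down, gripper open.
Joint ranges: [-2.87, 2.87], [-0.86, 2.18], [0.17, 2.46], [-1.51, 4.65], [0.06, 2.69], [-2.65, 2.65]. Speed limits (rad/s): [2.57, 2.57, 3.01, 3.14, 3.14, 3.14].

## Interface

Orientations are given as a unit quaternion [w, x, y, z].
In Python, from bench import * gives the robot as it stands. Calls block until the motion is done:
- move_to(position, orientation): joint-space move of the TCP to a pose.
- move_l(position, speed=0.15, orientation=None): straight line of the TCP; orientation=None keeps the orientation; speed is the mean speed in m/s.
- movej(angles): joint-space move.
- gripper_open() and close(): open the fingers fully, or close them until they stop; the grip force is fixed at half the most.
- hold(seconds).
- inverse_kinematics(position, orientation): joint angles nearest the present ones, or None.
- state(): the state.
- get_image(name): name is "scene" or "top" or "wrist"; returns a dict with "frame" (400x640x3 uint8, blue, green, red), "depth" (400x640 float32, m along the optical axis (not along the pixel's ray), 0 where there is no reading), "camera_matrix" (3x3 intrinsics, pixels), "view" (4x4, takes a point from world to camera coordinates). Camera axes: x right, y up, looking along -z (the intrinsics and any distortion apply to the point x, -y, -z); pixel columns grow to the right and rows downward; lengths in m; the calibration is good to about 2 mm. A picture is of the moment at which its call begins.
A pose or a line that the arm cannot do raises IKError and nothing moves.
- job_done(): hands the job in, once; it reports no verdict.
The state is a dict: "time": time; "joint_pos": joint angles; "dq": joint speeds; "joint_torque": joint torques, N m; "ee_pos": TCP position; "ee_rot": TCP orientation; "ft_force": force on the tool from outside, world axes, zero at the start; "moment": the same for the moment, N m; "finger_gap": finger opening in m.
Only numpy, scipy, OpenCV 4.12 (cv2) and the standard library are available. Lean on these libraries where they do the work, as an engineer would, in place of code of your own. Each camera call takes 0.05 s, during which the arm holds its last target. There are 200 camera calls.

## Task

Clear up first: put the wax tin that stands on the balance pan and the half-turned spindle that lies in front of the drying rack into the bench tray. Then take the blanks that are there one at a time, the smallest first: set it gently in the middle of the balance pan, let go and give the pan a second to settle, then slide it spigot up into the slot of the rack that is made for its size (small at the bottom, medium in the middle, large on top) until it is fully home against the back stop, before you weigh the next. Do not drive the pan down onto its stop and leave the other things on the bench where they are.

Things in the scene. Friction and masses are not known exactly. Their poses are not given: they have to be found in the camera images.
- small_centre (a point): small rough-turned wooden blank, a disc 100 mm in diameter and 10 mm thick with a round chucking spigot 36 mm in diameter and 20 mm tall standing up from the middle of its top face (30 mm tall overall, 0.08 to 0.25 kg); this point is on its axis, 15 mm above its underside, z up. Lies spigot up on the bench. It may be absent
- medium_centre (a point): medium rough-turned wooden blank, a disc 120 mm in diameter and 10 mm thick with a round chucking spigot 36 mm in diameter and 20 mm tall standing up from the middle of its top face (30 mm tall overall, 0.08 to 0.25 kg); this point is on its axis, 15 mm above its underside, z up. Lies spigot up on the bench. It may be absent
- large_centre (a point): large rough-turned wooden blank, a disc 140 mm in diameter and 10 mm thick with a round chucking spigot 36 mm in diameter and 20 mm tall standing up from the middle of its top face (30 mm tall overall, 0.08 to 0.25 kg); this point is on its axis, 15 mm above its underside, z up. Lies spigot up on the bench. It may be absent
- slot_small (a point): bottom slot of the rack, for the small blank: where that blank's centre point is when fully home. x points into the rack, z up. The rack's mouth is 51 mm in front (-x). Runner tops are 15 mm lower, 16 mm above the bench; the grooves are 16 mm high for the 10 mm disc, with 4 mm to spare each side; 80 mm free between the runners. An 11 mm tall slat, 2 mm behind the homed disc, is its back stop
- slot_medium (a point): middle slot of the rack, for the medium blank: where that blank's centre point is when fully home. x points into the rack, z up. The rack's mouth is 61 mm in front (-x). Runner tops are 15 mm lower, 52 mm above the bench; the grooves are 16 mm high for the 10 mm disc, with 4 mm to spare each side; 84 mm free between the runners. An 11 mm tall slat, 2 mm behind the homed disc, is its back stop
- slot_large (a point): top slot of the rack, for the large blank: where that blank's centre point is when fully home. x points into the rack, z up. The rack's mouth is 71 mm in front (-x). Runner tops are 15 mm lower, 88 mm above the bench; the grooves are 16 mm high for the 10 mm disc, with 4 mm to spare each side; 102 mm free between the runners. An 11 mm tall slat, 2 mm behind the homed disc, is its back stop
- rack: fixed wooden drying rack, 150 (x) x 184 (y) x 112 mm tall, origin under its middle; the open mouth faces its -x, x points in. Two side cheeks with three pairs of facing grooves; the middle between them is open from above: a gripper holding a spigot can pass between the cheeks and lift straight out, but a blank in a higher slot roofs over the lower ones. Gap between cheeks above the top slot 122 mm
- pan_top (a point): centre of the top face of the balance's round flat steel pan, 150 mm in diameter, no rim; 112 mm above the bench when empty; z up. The grey balance housing under it measures 130 x 150 mm and is 78 mm tall, its dial faces the robot
- pan (a joint): how far the sprung pan is pressed down, m: 0 empty, about 25 mm per kg (400 N/m), stop at 0.022
- tin_centre (a point): closed round tin of paste wax, 63 mm in diameter, 46 mm tall, 0.28 kg, upright; this point is on its axis half-way up. Stands on the pan at the start
- spindle_centre (a point): half-turned wooden spindle, 160 mm long along its own x, lying; square 38 x 38 mm ends (each 32 mm long) and a round turned middle, 29 mm thick where it is gripped at the centre; this point is its centre, 19 mm above what it lies on
- tray_in (a point): centre of the inner floor (8 mm above the bench) of the fixed plywood bench tray; inside 184 mm (x) by 204 mm (y), walls 8 mm thick, rim 32 mm above the bench; x and y along its sides
- glue: bystander: glue bottle, 60 mm in diameter, 170 mm tall, origin under it; leave alone
- candlestick: bystander: finished turned candlestick, 90 mm foot, 130 mm tall, origin under it; leave alone
- brush: bystander: bench brush lying on the bench, origin under it; leave alone

How it is judged:
On the way, in this order (a step that is already met when the one before it is completed fails the run):
1. the wax tin and the half-turned spindle lie released in the bench tray (x of tin_centre in the frame of tray_in between -0.09 and 0.09 m and y of tin_centre in the frame of tray_in between -0.1 and 0.1 m and z of tin_centre in the frame of tray_in below 0.035 m and contact force between the fingers and tin below 0.05 N and linear speed of each of tin, spindle below 0.03 m/s and x of spindle_centre in the frame of tray_in between -0.09 and 0.09 m and y of spindle_centre in the frame of tray_in between -0.1 and 0.1 m and z of spindle_centre in the frame of tray_in below 0.027 m and contact force between the fingers and spindle below 0.05 N), for 0.2 s.
2. the small blank rests flat on the balance pan, within 15 mm of its centre, let go of, with the pan come to rest, for half a second (horizontal distance between small_centre and pan_top below 0.015 m and angle between small's own z axis and vertical below 0.06 rad and contact force between small and pan above 0.3 N and contact force between the fingers and small below 0.05 N and linear speed of small below 0.01 m/s), for 0.5 s.
3. the small blank is fully home in its own slot and let go of (x of small_centre in the frame of slot_small between -0.008 and 0.008 m and y of small_centre in the frame of slot_small between -0.008 and 0.008 m and z of small_centre in the frame of slot_small between -0.004 and 0.004 m and angle between small's own z axis and vertical below 0.08 rad and contact force between the fingers and small below 0.05 N and linear speed of small below 0.03 m/s), for 0.2 s.
4. the medium blank rests flat on the balance pan, within 15 mm of its centre, let go of, with the pan come to rest, for half a second (horizontal distance between medium_centre and pan_top below 0.015 m and angle between medium's own z axis and vertical below 0.06 rad and contact force between medium and pan above 0.3 N and contact force between the fingers and medium below 0.05 N and linear speed of medium below 0.01 m/s), for 0.5 s.
5. the medium blank is fully home in its own slot and let go of (x of medium_centre in the frame of slot_medium between -0.008 and 0.008 m and y of medium_centre in the frame of slot_medium between -0.008 and 0.008 m and z of medium_centre in the frame of slot_medium between -0.004 and 0.004 m and angle between medium's own z axis and vertical below 0.08 rad and contact force between the fingers and medium below 0.05 N and linear speed of medium below 0.03 m/s), for 0.2 s.
6. the large blank rests flat on the balance pan, within 15 mm of its centre, let go of, with the pan come to rest, for half a second (horizontal distance between large_centre and pan_top below 0.015 m and angle between large's own z axis and vertical below 0.06 rad and contact force between large and pan above 0.3 N and contact force between the fingers and large below 0.05 N and linear speed of large below 0.01 m/s), for 0.5 s.
7. the large blank is fully home in its own slot and let go of (x of large_centre in the frame of slot_large between -0.008 and 0.008 m and y of large_centre in the frame of slot_large between -0.008 and 0.008 m and z of large_centre in the frame of slot_large between -0.004 and 0.004 m and angle between large's own z axis and vertical below 0.08 rad and contact force between the fingers and large below 0.05 N and linear speed of large below 0.03 m/s), for 0.2 s.
At the end, for the whole second after the job is handed in: The tin and the spindle lie in the bench tray; every blank that is there lies level in the slot for its size, within 8 mm of its home point along and across the slot and 4 mm in height; the pan is empty; everything is let go of and at rest (all of step 1 and all of step 3 and all of step 5 and all of step 7 and value of joint pan below 0.0015 m); the robot touches nothing.
It fails at once if the pan is driven down onto its stop (value of joint pan above 0.0212 m).
It fails at once if the glue is disturbed (moved more than 30 mm) (distance of glue from where it was at the start of the episode above 0.03 m).
It fails at once if the candlestick is disturbed (moved more than 30 mm) (distance of candlestick from where it was at the start of the episode above 0.03 m).
It fails at once if the brush is disturbed (moved more than 30 mm) (distance of brush from where it was at the start of the episode above 0.03 m).
Of small, medium, large only 2 to 3 are there at a start; the rules pass over those that are not, and their reading is None.
At some moment in a run one of small, medium, large, tin, spindle may be knocked a few centimetres aside while the robot is not near it.
It also fails if it takes over 210 s, if anything falls off the work surface, if the arm or the gripper's body presses on something with over 40 N, if the wrist force passes 120 N, or if a joint passes its speed limit or range.

## Working session

There is one attempt and no reset: what is moved stays moved. The work goes in short steps, each a Python script; the robot and the scene stay as the last script left them, time stands still between calls to the robot, and variables do not carry over. Pictures are saved under pics/ and viewed, on a budget of 14 in all, crops included, one or two more only if the job needs it, and the job is handed in when it is done.

```bash
ls; mkdir -p pics; python3 - <<'E'
from bench import *
import cv2,numpy as np
for n in ("scene","top"):
    d=get_image(n); cv2.imwrite(f"pics/{n}0.png",d["frame"]); np.savez(f"{n}0.npz",**d)
    print(n,d["camera_matrix"].tolist(),np.round(d["view"],3).tolist(),(d["depth"]>0).mean())
print(state())
E
```

```text
pics
scene [[363.9035214238672, 0.0, 316.0262360568775], [0.0, 363.9035214238672, 196.29924789498764], [0.0, 0.0, 1.0]] [[-0.608, 0.794, -0.002, 0.359], [-0.538, -0.41, 0.737, 0.259], [0.584, 0.449, 0.676, -1.297], [0.0, 0.0, 0.0, 1.0]] 0.99607421875
top [[517.3637404790317, 0.0, 322.9957731393572], [0.0, 517.3637404790317, 202.4046184871099], [0.0, 0.0, 1.0]] [[0.024, -1.0, 0.009, -0.01], [0.999, 0.024, 0.037, -0.581], [-0.037, 0.009, 0.999, -1.395], [0.0, 0.0, 0.0, 1.0]] 0.996078125
{'time': 0.1, 'joint_pos': array([ 1.06030639e+00,  9.17842828e-02,  1.23172888e+00, -3.40372327e-05,
        1.81979419e+00, -5.66847637e-02]), 'dq': array([ 0.00012594, -0.00232524, -0.0024711 , -0.00010266, -0.00070522,
       -0.00179143]), 'joint_torque': array([ 4.03833590e-03, -4.47855449e+01, -4.07569134e+01,  7.02356268e-02,
        2.84013350e-02, -7.76414231e-05]), 'ee_pos': array([0.26291864, 0.53905865, 0.22964017]), 'ee_rot': array([-2.24050026e-04,  2.24964575e-01,  9.74366566e-01, -8.27723719e-04]), 'ft_force': array([-0.26013841,  1.11937402, -0.92790877]), 'moment': array([ 0.05272783,  0.00200998, -0.00690565]), 'finger_gap': 0.0877515692913279}
```

View pics/top0.png

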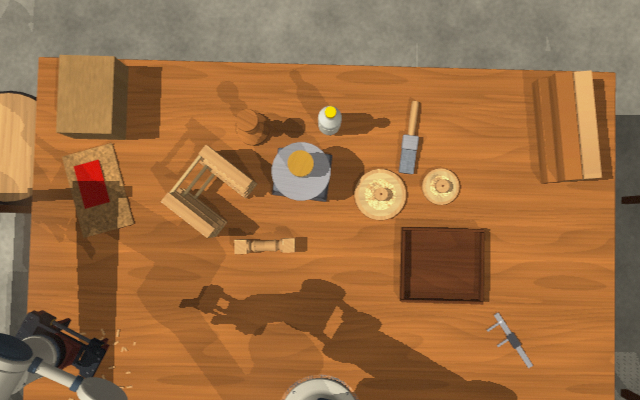

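View pics/scene0.png

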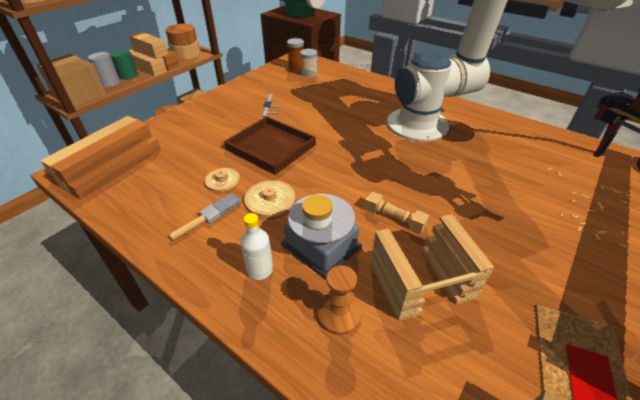

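The top view shows two blanks, a big one at (380,194) and a small one at (441,186), so one looks absent. The tin on the pan is at (301,162), the spindle at (265,245) and the tray at (445,264). The rack is at (208,190) with its mouth to the lower right (its slats are at the upper left), the glue at (329,120), the candlestick at (255,127) and the brush at (410,140). The scene view agrees. I'll measure next.

```bash
cat > h.py <<'E'
from bench import *
import numpy as np, cv2
from scipy.spatial.transform import Rotation as R
def cloud(d):
    K=d["camera_matrix"];z=d["depth"];v,u=np.indices(z.shape)
    p=np.stack([(u-K[0,2])/K[0,0]*z,-(v-K[1,2])/K[1,1]*z,-z],-1)
    V=d["view"];P=(p-V[:3,3])@V[:3,:3]
    P[z<=0]=np.nan
    return P
def sel(P,c,r,zlo,zhi):
    with np.errstate(invalid='ignore'):
        return (np.hypot(P[...,0]-c[0],P[...,1]-c[1])<r)&(P[...,2]>zlo)&(P[...,2]<zhi)
def ell(P,m):
    """circle of the masked points: enclosing circle of largest blob, zmed, centroid"""
    n,l,s,c=cv2.connectedComponentsWithStats(m.astype(np.uint8))
    if n<2: return None
    k=1+np.argmax(s[1:,4]); q=P[l==k]
    (x,y),r=cv2.minEnclosingCircle(q[:,:2].astype(np.float32))
    return np.round([x,y,r,np.median(q[:,2]),*q[:,:2].mean(0),len(q)],4)
def rect(P,m):
    q=P[m]; (c,wh,a)=cv2.minAreaRect(q[:,:2].astype(np.float32))
    return np.round(c,4),np.round(wh,4),round(a,1),round(float(np.median(q[:,2])),4),len(q)
def quat(yaw):
    """tool down, jaw (tool y) axis along world angle yaw"""
    a=np.array([np.cos(yaw),np.sin(yaw),0]);z=np.array([0,0,-1.])
    q=R.from_matrix(np.stack([np.cross(a,z),a,z],1)).as_quat()
    return q[[3,0,1,2]]
E
python3 - <<'E'
from h import *
d=np.load("top0.npz");P=cloud(d)
def at(u,v): return np.round(P[v,u],3)
for n,u,v in [("table",330,330),("large rim",365,194),("lspig",380,194),("small",430,186),("sspig",441,186),("pan",290,185),("tin",301,162),("sp",265,245),("traywall",404,264),("trayfl",440,264),("glue",330,113),("candle",262,125),("brush",408,155),("cheek",228,168),("cheekb",190,215)]: print(n,at(u,v))
for n,(u,v),r,a,b in [("large disc",(380,194),.1,.004,.05),("lspig",(380,194),.05,.022,.04),("small",(441,186),.08,.004,.05),("sspig",(441,186),.04,.022,.04),("pan",(301,172),.1,.09,.2),("pantop",(295,182),.1,.095,.115),("tin",(301,162),.06,.135,.17),("glue",(330,113),.06,.05,.2),("candle",(262,125),.07,.03,.2)]:
    print(n,ell(P,sel(P,P[v,u],r,a,b)))
print("spindle",rect(P,sel(P,P[245,265],.1,.01,.06)))
print("rack",rect(P,sel(P,P[190,208],.16,.1,.125)))
print("tray",rect(P,sel(P,P[264,445],.16,.02,.045)))
print("brush",rect(P,sel(P,P[140,410],.12,.008,.06)))
E
```

```text
table [ 0.235 -0.023 -0.002]
large rim [ 0.607 -0.11   0.013]
lspig [ 0.606 -0.148  0.034]
small [ 0.633 -0.287  0.008]
sspig [ 0.632 -0.313  0.027]
pan [0.62  0.089 0.108]
tin [0.674 0.061 0.15 ]
sp [0.463 0.156 0.03 ]
traywall [ 0.421 -0.216  0.033]
trayfl [ 0.421 -0.318  0.007]
glue [ 0.793 -0.007  0.167]
candle [0.787 0.174 0.02 ]
brush [ 0.715 -0.224  0.019]
cheek [0.658 0.246 0.113]
cheekb [0.538 0.338 0.111]
large disc [ 6.045e-01 -1.510e-01  7.570e-02  1.060e-02  6.071e-01 -1.485e-01
  2.045e+03]
lspig [ 6.073e-01 -1.490e-01  1.790e-02  3.010e-02  6.072e-01 -1.483e-01
  1.390e+02]
small [ 6.362e-01 -3.163e-01  5.450e-02  1.100e-02  6.332e-01 -3.128e-01
  1.060e+03]
sspig [ 6.337e-01 -3.132e-01  1.820e-02  3.000e-02  6.329e-01 -3.131e-01
  1.430e+02]
pan [6.561e-01 6.500e-02 7.510e-02 1.061e-01 6.551e-01 6.440e-02 2.701e+03]
pantop [6.561e-01 6.500e-02 7.510e-02 1.052e-01 6.491e-01 6.510e-02 2.078e+03]
tin [6.714e-01 6.500e-02 3.250e-02 1.514e-01 6.709e-01 6.480e-02 5.460e+02]
glue [ 7.954e-01 -5.800e-03  3.030e-02  1.163e-01  7.876e-01 -4.900e-03
  4.990e+02]
candle [7.793e-01 2.021e-01 2.840e-02 1.291e-01 7.765e-01 2.009e-01 4.630e+02]
spindle (array([0.4363, 0.157 ]), array([0.088, 0.159]), 3.2, 0.0347, 755)
rack (array([0.5997, 0.3014]), array([0.1513, 0.1847]), 53.4, 0.1116, 1527)
tray (array([ 0.4199, -0.3187]), array([0.2221, 0.2005]), 89.9, 0.0312, 1038)
brush (array([ 0.7387, -0.2334]), array([0.2045, 0.2241]), 35.5, 0.017, 1075)
```

```bash
cat >> h.py <<'E'
ZC=0.28
def go(x,y,z,yaw):
    """joint move, picking the half-turn with the smaller last-joint angle"""
    c=[]
    for a in (yaw,yaw+np.pi):
        q=inverse_kinematics([x,y,z],quat(a))
        if q is not None: c.append((abs(q[5]),a))
    a=min(c)[1]; move_to([x,y,z],quat(a)); return a
def up(z=ZC,speed=0.15):
    p=state()["ee_pos"]; move_l([p[0],p[1],z],speed)
def pick(x,y,tips,yaw):
    go(x,y,ZC,yaw); gripper_open()
    move_l([x,y,tips+.05],.2); move_l([x,y,tips+.008],.06)
    close(); hold(.2)
    s=state(); print("gap",round(s["finger_gap"],4),"tcp",s["ee_pos"].round(4),"t",round(s["time"],1))
def place(x,y,tips,yaw,v=.04):
    go(x,y,ZC,yaw); move_l([x,y,tips+.05],.2); move_l([x,y,tips+.008],v); hold(.2)
    gripper_open(); hold(.1)
    s=state(); print("placed tcp",s["ee_pos"].round(4),"t",round(s["time"],1))
def blob(P,m):
    n,l,s,c=cv2.connectedComponentsWithStats(m.astype(np.uint8))
    return l==1+np.argmax(s[1:,4])
def snap(n,f=None):
    d=get_image(n)
    if f: cv2.imwrite(f"pics/{f}.png",d["frame"])
    return d,cloud(d)
E
python3 - <<'E'
from h import *
up(.28)
d,P=snap("top")
print("tin",ell(P,sel(P,(.671,.065),.1,.135,.17)))
m=blob(P,sel(P,(.463,.157),.1,.012,.06)); print("spindle",rect(P,m))
ma=blob(P,sel(P,(.463,.157),.1,.024,.06)); print("spindle top",rect(P,ma))
pick(.6712,.065,.118,np.pi/2)
up()
s=state();print(s["finger_gap"],s["ft_force"].round(1))
place(.47,-.279,.008+.013+.002,np.pi/2)
up()
d,P=snap("top","t1")
print("tin",ell(P,sel(P,(.47,-.279),.09,.045,.07)))
E
```

```text
tin [6.714e-01 6.500e-02 3.250e-02 1.514e-01 6.708e-01 6.470e-02 5.480e+02]
spindle (array([0.4618, 0.1585]), array([0.0381, 0.1595]), 2.4, 0.0344, 752)
spindle top (array([0.4618, 0.1585]), array([0.0381, 0.1595]), 2.4, 0.0347, 710)
gap 0.0631 tcp [0.6713 0.0649 0.126 ] t 5.3
0.06257516075766834 [-0.7  0.1 -1.6]
placed tcp [ 0.47  -0.279  0.031] t 11.9
tin [ 4.711e-01 -2.533e-01  2.100e-02  5.330e-02  4.707e-01 -2.508e-01
  4.700e+01]
```

```bash
python3 - <<'E'
from h import *
go(.46,-.1,.28,0)
d,P=snap("top","t2")
print("tin",ell(P,sel(P,(.47,-.279),.09,.042,.07)))
print("pan",ell(P,sel(P,(.656,.065),.1,.09,.2)))
c,wh,a,z,n=rect(P,blob(P,sel(P,(.463,.157),.13,.02,.06))); print(c,wh,a,z)
ok=abs(wh[0]-.038)<.006 and abs(wh[1]-.16)<.008
if ok:
    pick(c[0],c[1],.010,np.radians(a)); up(); print(state()["finger_gap"])
    place(.388,-.319,.0205,0); up(); go(.5,.0,.28,0)
    d,P=snap("top","t3")
    print("spindle",rect(P,blob(P,sel(P,(.388,-.319),.1,.036,.048))))
    print("tin",ell(P,sel(P,(.47,-.279),.09,.048,.07)))
    for n,c,r in(("small",(.633,-.313),.1),("large",(.607,-.149),.09)):
        print(n,ell(P,sel(P,c,r,.022,.04)),ell(P,sel(P,c,r,.004,.04)))
    print("pan",ell(P,sel(P,(.656,.065),.1,.09,.2)))
E
```

```text
tin [ 4.715e-01 -2.787e-01  3.330e-02  5.460e-02  4.803e-01 -2.788e-01
  3.250e+02]
pan [6.566e-01 6.500e-02 7.520e-02 1.120e-01 6.560e-01 6.460e-02 2.734e+03]
[0.4617 0.1585] [0.0379 0.1595] 2.7 0.0347
gap 0.0283 tcp [0.4616 0.1585 0.018 ] t 19.5
0.028293100287721862
placed tcp [ 0.388  -0.319   0.0285] t 26.9
spindle (array([ 0.3889, -0.3179]), array([0.0375, 0.1606]), 0.1, 0.0432, 567)
tin [ 4.710e-01 -2.779e-01  3.250e-02  5.500e-02  4.710e-01 -2.777e-01
  4.780e+02]
small [ 6.328e-01 -3.138e-01  1.870e-02  3.000e-02  6.325e-01 -3.130e-01
  1.450e+02] [ 6.352e-01 -3.166e-01  5.770e-02  1.090e-02  6.328e-01 -3.131e-01
  1.076e+03]
large [ 6.072e-01 -1.485e-01  1.770e-02  3.020e-02  6.070e-01 -1.485e-01
  1.400e+02] [ 6.075e-01 -1.485e-01  7.630e-02  1.060e-02  6.076e-01 -1.489e-01
  2.031e+03]
pan [6.565e-01 6.460e-02 7.510e-02 1.120e-01 6.571e-01 6.530e-02 2.674e+03]
```

View pics/t3.png

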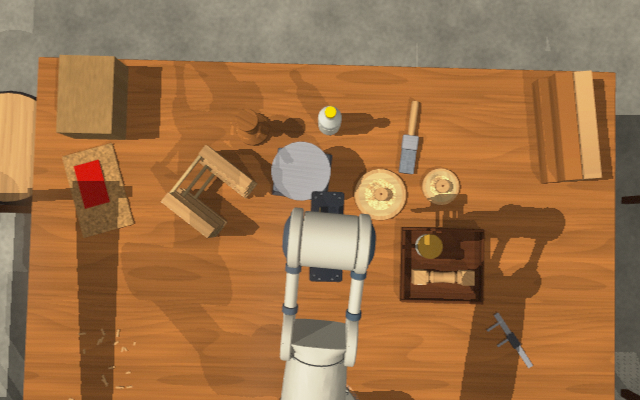

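Tin (430,245) and spindle (443,277) are both in the tray, the pan is clear, and camera and robot agree to about 1 mm. By area the two blanks are the small (r≈50 mm) and the large (r≈68 mm). There is no medium. Next I weigh the small one.

```bash
cat >> h.py <<'E'
RY=np.radians(53.4)
def weigh(c,pan=(.6563,.0647)):
    pick(c[0],c[1],.015,np.pi/2 if c[1]<-.2 else 0); up()
    print("held",state()["finger_gap"],state()["ft_force"].round(2))
    place(pan[0],pan[1],.110+.015,RY+np.pi/2,.03); up(.28,.1); go(.45,-.1,.28,0); hold(.6)
    d,P=snap("top","w%d"%(-c[1]*1000))
    print("spig",ell(P,sel(P,pan,.08,.124,.15)),"pan+disc",ell(P,sel(P,pan,.1,.09,.15)))
    m=sel(P,pan,.1,.09,.123); print("z hist",np.histogram(P[m][:,2],np.arange(.096,.126,.002)))
    print("rack",rect(P,sel(P,(.5997,.3014),.16,.1,.125)))
E
python3 - <<'E'
from h import *
weigh((.6326,-.3133))
E
```

```text
gap 0.0348 tcp [ 0.6326 -0.3133  0.023 ] t 34.6
held 0.03507336218547457 [-0.51 -0.63 -0.84]
placed tcp [0.6563 0.0647 0.133 ] t 41.4
spig [6.558e-01 6.460e-02 2.000e-02 1.398e-01 6.560e-01 6.560e-02 1.710e+02] pan+disc [6.564e-01 6.450e-02 7.500e-02 1.133e-01 6.553e-01 6.440e-02 2.715e+03]
z hist (array([  0,   1,   3,  27,  87, 234, 423, 406, 231, 110, 182, 304, 317,
        97]), array([0.096, 0.098, 0.1  , 0.102, 0.104, 0.106, 0.108, 0.11 , 0.112,
       0.114, 0.116, 0.118, 0.12 , 0.122, 0.124]))
rack (array([0.5998, 0.3017]), array([0.1518, 0.1846]), 53.6, 0.1115, 1531)
```

```bash
cat >> h.py <<'E'
RA=np.radians(53.5); RC=np.array([.5996,.3013]); D=np.array([np.cos(RA),np.sin(RA)])
def rack_in(pan_xy,under,home,radius,runner):
    """regrasp on the pan, slide into the slot; home = slot x in rack frame"""
    pick(*pan_xy,under+.015,RA); up(.28,.1); print("held",state()["finger_gap"])
    z=runner+.003+.015+.008
    p=RC+D*(-.075-radius-.025); go(*p,ZC,RA)
    f0=state()["ft_force"]
    move_l([*p,z],.12); print("pre",state()["ee_pos"].round(4))
    for x in np.append(np.arange(-.075-radius+.02,home,.025),home):
        move_l([*(RC+D*x),z],.05)
        s=state(); f=s["ft_force"]-f0; fx=f[:2]@D; print(round(x,3),"fx %.1f fy %.1f fz %.1f gap %.4f"%(fx,f[1]*D[0]-f[0]*D[1],f[2],s["finger_gap"]))
        if np.linalg.norm(f)>8: print("STOP"); return False
    move_l([*(RC+D*home),z-.0025],.02); hold(.2); gripper_open(); hold(.2)
    up(.28,.08); print("t",state()["time"]); return True
E
python3 - <<'E'
from h import *
if rack_in((.6563,.0647),.110,-.024,.05,.016):
    go(.45,-.1,.28,0)
    d,P=snap("top","r1"); snap("scene","r1s")
    c=RC-.024*D
    m=sel(P,c,.03,.036,.06); e=ell(P,m); print("spig",e,"err in rack",(np.array([e[0]-c[0],e[1]-c[1]])@np.array([[D[0],-D[1]],[D[1],D[0]]])).round(4))
    print("large",ell(P,sel(P,(.607,-.149),.12,.022,.04)),"pan",ell(P,sel(P,(.656,.065),.1,.09,.2)))
    i=np.hstack([d["frame"][120:280,140:300]]); cv2.imwrite("pics/r1c.png",cv2.resize(i,None,fx=3,fy=3))
E
```

```text
gap 0.0353 tcp [0.6563 0.0647 0.133 ] t 48.5
held 0.03512255046125772
pre [0.5108 0.1808 0.0427]
-0.105 fx -1.1 fy 0.2 fz -0.3 gap 0.0353
-0.08 fx -1.1 fy 1.0 fz -0.0 gap 0.0351
-0.055 fx -0.5 fy 0.4 fz -0.7 gap 0.0350
-0.03 fx -0.5 fy 0.7 fz -0.9 gap 0.0352
-0.024 fx -0.9 fy 0.4 fz -1.4 gap 0.0353
t 61.075
spig [5.884e-01 2.601e-01 8.500e-03 3.680e-02 5.881e-01 2.602e-01 1.100e+01] err in rack [-0.0158 -0.0155]
large [ 6.074e-01 -1.487e-01  1.810e-02  2.980e-02  6.070e-01 -1.484e-01
  1.400e+02] pan [6.565e-01 6.460e-02 7.520e-02 1.119e-01 6.561e-01 6.460e-02 2.735e+03]
```

View pics/r1c.png

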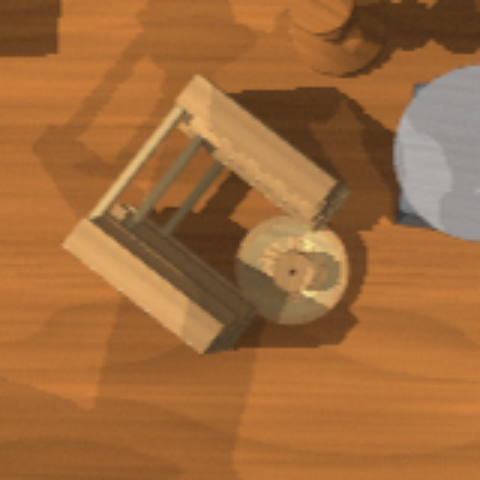

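The crop shows the small blank out at the mouth, with its spigot near full-image pixel (237,210), not home. It was gripped right up to the home pose, so either it was knocked or the opening fingers dragged it. I'll measure how it lies.

```bash
python3 - <<'E'
from h import *
d,P=snap("top"); 
d2,P2=snap("scene"); cv2.imwrite("pics/s2.png",cv2.resize(d2["frame"][190:330,330:530],None,fx=4,fy=4))
B=np.array([[D[0],-D[1]],[D[1],D[0]]])
print("spigpix",P[210,237].round(4),((P[210,237][:2]-RC)@B).round(4))
c=P[210,237][:2]
for dx in range(-16,17,4): print(dx,P[210,237+dx].round(3),P[210+dx,237].round(3))
# plane fit of disc top
m=sel(P,c,.045,.004,.05)&~sel(P,c,.022,0,.2); q=P[m]
print("n",len(q),"zmed",np.median(q[:,2])); A=np.c_[q[:,:2]-c,np.ones(len(q))]; print(np.linalg.lstsq(A,q[:,2],rcond=None)[0].round(3))
E
```

```text
spigpix [0.5543 0.2314 0.0431] [-0.0831 -0.0052]
-16 [0.554 0.276 0.031] [0.597 0.234 0.033]
-12 [0.554 0.265 0.032] [0.587 0.234 0.033]
-8 [0.554 0.254 0.033] [0.576 0.235 0.027]
-4 [0.554 0.241 0.046] [0.565 0.231 0.049]
0 [0.554 0.231 0.043] [0.554 0.231 0.043]
4 [0.555 0.22  0.047] [0.544 0.23  0.048]
8 [0.555 0.213 0.024] [0.533 0.234 0.021]
12 [0.556 0.203 0.017] [0.522 0.235 0.017]
16 [0.556 0.193 0.016] [0.512 0.234 0.017]
n 677 zmed 0.02472233869549729
[0.139 0.181 0.025]
```

View pics/s2.png

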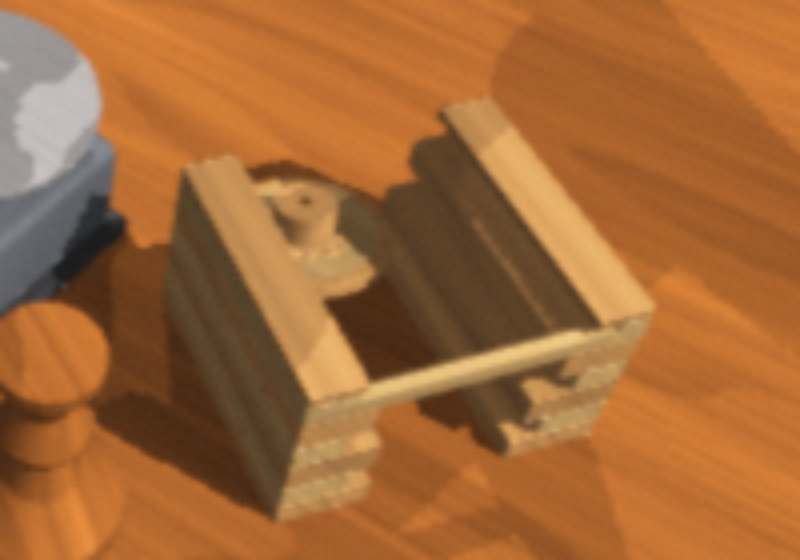

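The blank lies tilted out of the mouth, its front edge on the bench and its back on the runner ends, as after a knock. I'll take it with a tilted tool, pull it out, set it flat on free bench, centre it in both axes and insert it again.

```bash
cat > fix.py <<'E'
from h import *
d,P=snap("top"); c0=np.array([.5543,.2314]); S=.25
n=np.array([-S*D[0],-S*D[1],1]); n/=np.linalg.norm(n)
m=sel(P,c0,.03,.036,.06)
h=(P-np.array([*c0,.0235]))@n
m&=(h>.014); q=P[m]; top=q.mean(0); (x,y),r=cv2.minEnclosingCircle(q[:,:2].astype(np.float32))
print("spigot top",top.round(4),"n",len(q),"r",round(r,4),(x,y),"h",np.median(h[m]))
top=np.array([(x+top[0])/2,(y+top[1])/2,np.median(q[:,2])])
j=np.array([*D,0])-n*(n@np.array([*D,0])); j/=np.linalg.norm(j)
def tq(s): Y=s*j;Z=-n; return R.from_matrix(np.stack([np.cross(Y,Z),Y,Z],1)).as_quat()[[3,0,1,2]]
T=top-n*.007
s=min((1,-1),key=lambda s:(lambda q:9 if q is None else abs(q[5]))(inverse_kinematics(T+n*.15,tq(s))))
Q=tq(s); L=quat(RA if s>0 else RA+np.pi)
print("T",T.round(4),"dot",abs(Q@L),inverse_kinematics(T,Q).round(2))
move_to(T+n*.15,Q); gripper_open(); move_l(T+n*.04,.15); move_l(T,.04)
close(); hold(.2); st=state(); print("gap",st["finger_gap"],st["ft_force"].round(1),st["ee_pos"].round(4))
D3=np.array([*D,0])
move_l(T-D3*.035+[0,0,.002],.04); print(state()["ft_force"].round(1))
move_l(T-D3*.08+[0,0,.03],.06,L); up(.2); print("gap",state()["finger_gap"])
b=(.47,.12)
move_l([*b,.1],.15); move_l([*b,.0235],.04); hold(.2); gripper_open(); up(.12)
pick(*b,.015,RA+np.pi/2); gripper_open(); hold(.2); up(.28); go(.45,-.1,.28,0)
d,P=snap("top","f1"); print("spig",ell(P,sel(P,b,.08,.022,.05)),ell(P,sel(P,b,.08,.005,.05)),state()["time"])
E
python3 fix.py
```

```text
spigot top [0.554  0.2325 0.045 ] n 137 r 0.0176 (0.5538843274116516, 0.2325328290462494) h 0.020530207719880306
T [0.555  0.2339 0.038 ] dot 0.992507556682903 [ 0.26 -0.03  1.72  0.16  1.27 -0.71]
gap 0.035005461961375724 [-0.5  0.2 -0.3] [0.5549 0.2338 0.0379]
[ 0.4 -0.5 -0.7]
gap 0.035387770955182064
gap 0.0352 tcp [0.47  0.12  0.023] t 80.1
spig [4.704e-01 1.204e-01 1.800e-02 3.020e-02 4.707e-01 1.204e-01 1.450e+02] [4.707e-01 1.193e-01 5.180e-02 1.090e-02 4.702e-01 1.201e-01 1.024e+03] 84.2167
```

```bash
cat > chk.py <<'E'
from h import *
def check(tag,home,top):
    d,P=snap("top"); d2,_=snap("scene")
    cv2.imwrite(f"pics/{tag}.png",np.hstack([cv2.resize(d["frame"][130:250,150:270],(480,480)),cv2.resize(d2["frame"][210:330,370:490],(480,480))])[:, :800])
    c=RC+home*D; B=np.array([[D[0],-D[1]],[D[1],D[0]]])
    e=ell(P,sel(P,c,.05,top-.007,top+.01)); print("spig",e)
    if e is not None: print("err rack",((e[:2]-c)@B).round(4),((e[4:6]-c)@B).round(4))
    print("large",ell(P,sel(P,(.607,-.149),.12,.022,.04)),"pan",ell(P,sel(P,(.656,.065),.1,.09,.2)),state()["time"])
    return P
E
sed -i 's/hold(.2); gripper_open(); hold(.2)$/hold(.3); gripper_open(); hold(.4); print("open",state()["finger_gap"],state()["ft_force"].round(1))/' h.py
python3 - <<'E'
from chk import *
if rack_in((.47,.12),0,-.024,.05,.016):
    go(.45,-.1,.28,0); check("r2",-.024,.046)
E
```

```text
gap 0.0355 tcp [0.47  0.12  0.023] t 88.5
held 0.035310091338231375
pre [0.5108 0.1808 0.0427]
-0.105 fx -0.7 fy 0.7 fz 0.1 gap 0.0356
-0.08 fx -1.3 fy -0.6 fz -0.0 gap 0.0353
-0.055 fx -0.5 fy -0.1 fz -1.0 gap 0.0353
-0.03 fx -0.9 fy -1.1 fz 0.6 gap 0.0352
-0.024 fx -1.2 fy 0.7 fz -0.5 gap 0.0348
open 0.0880274885663561 [-0.1 -0.  -0.3]
t 102.025
spig [5.861e-01 2.825e-01 1.790e-02 4.580e-02 5.854e-01 2.818e-01 1.410e+02]
err rack [ 0.0009 -0.0003] [-0.0001 -0.0002]
large [ 6.070e-01 -1.484e-01  1.780e-02  2.960e-02  6.070e-01 -1.484e-01
  1.410e+02] pan [6.565e-01 6.480e-02 7.520e-02 1.119e-01 6.560e-01 6.460e-02 2.733e+03] 103.625
```

View pics/r2.png

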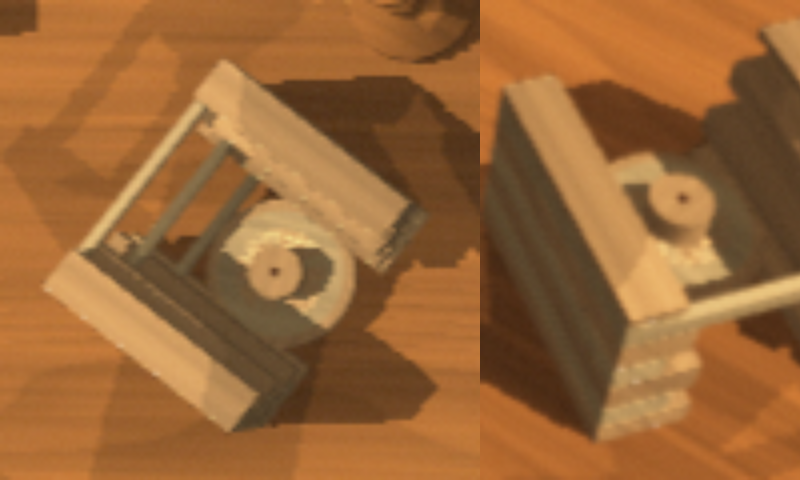

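The small blank is home within 1 mm: spigot at (275,270) in the crop, disc up against its slat. Next is the large one.

```bash
python3 - <<'E'
from h import *
weigh((.607,-.1485))
E
```

```text
gap 0.0354 tcp [ 0.607  -0.1485  0.023 ] t 107.7
held 0.0353303388982596 [-1.   -0.96 -1.89]
placed tcp [0.6563 0.0647 0.133 ] t 113.9
spig [6.560e-01 6.410e-02 1.810e-02 1.372e-01 6.552e-01 6.430e-02 1.660e+02] pan+disc [6.566e-01 6.490e-02 7.500e-02 1.169e-01 6.550e-01 6.430e-02 2.709e+03]
z hist (array([  0,   0,   5,  32,  78,  90,  86,  74, 183, 474, 661, 531, 245,
        43]), array([0.096, 0.098, 0.1  , 0.102, 0.104, 0.106, 0.108, 0.11 , 0.112,
       0.114, 0.116, 0.118, 0.12 , 0.122, 0.124]))
rack (array([0.5998, 0.3012]), array([0.1509, 0.1841]), 53.5, 0.1117, 1556)
```

```bash
python3 - <<'E'
from chk import *
if rack_in((.6563,.0647),.107,-.004,.07,.088):
    go(.45,-.1,.28,0); P=check("r3",-.004,.118)
    m=sel(P,RC-.004*D,.045,.09,.107)&~sel(P,RC-.004*D,.025,0,.2); q=P[m]; A=np.c_[q[:,:2]-q[:,:2].mean(0),np.ones(len(q))]; print("disc plane",np.linalg.lstsq(A,q[:,2],rcond=None)[0].round(4),len(q))
E
```

```text
gap 0.0356 tcp [0.6563 0.0647 0.13  ] t 121.1
held 0.03500004363876262
pre [0.499  0.1648 0.1151]
-0.125 fx -0.2 fy 0.1 fz 0.8 gap 0.0352
-0.1 fx -1.6 fy 0.4 fz 0.8 gap 0.0351
-0.075 fx -0.8 fy 0.5 fz 0.3 gap 0.0353
-0.05 fx -1.0 fy 0.6 fz 0.5 gap 0.0354
-0.025 fx -0.8 fy 0.2 fz 1.8 gap 0.0355
-0.004 fx -1.0 fy 0.8 fz -0.2 gap 0.0352
open 0.0881447594514302 [ 0.3 -0.7  0.6]
t 133.425
spig [5.978e-01 2.987e-01 1.820e-02 1.178e-01 5.977e-01 2.983e-01 1.620e+02]
err rack [ 0.0008 -0.0001] [ 0.0005 -0.0003]
large [ 5.118e-01 -2.201e-01  1.400e-02  2.970e-02  5.148e-01 -2.165e-01
  3.400e+01] pan [6.565e-01 6.490e-02 7.520e-02 1.120e-01 6.560e-01 6.470e-02 2.731e+03] 135.0917
disc plane [0.004  0.0046 0.0981] 678
```

View pics/r3.png

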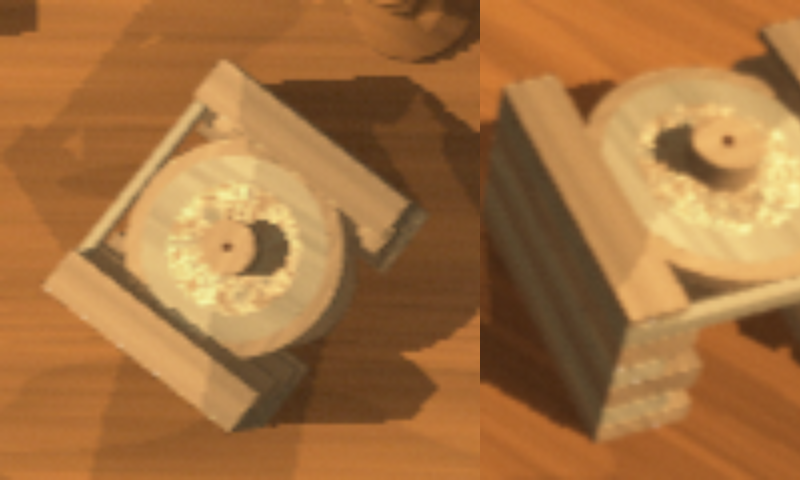

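The large blank is home within 1 mm and level, with the small disc's edge still in place beneath it at (345,310). One last check of the tray and bystanders, then I hand in.

```bash
python3 - <<'E'
from h import *
d,P=snap("top","end")
sp=rect(P,blob(P,sel(P,(.388,-.319),.1,.036,.048))); t=ell(P,sel(P,(.47,-.279),.09,.048,.07))
print(sp,t,"glue",ell(P,sel(P,(.79,-.006),.06,.05,.2)),"candle",ell(P,sel(P,(.779,.202),.07,.03,.2)),"brush",P[155,408].round(3))
# small disc edge seen past the large one, front of the rack
m=sel(P,RC-.024*D,.055,.02,.034); print("small px",m.sum())
if abs(sp[0][0]-.389)<.01 and abs(t[0]-.471)<.01: hold(.5); job_done(); print("handed in",state()["time"])
E
```

```text
(array([ 0.3886, -0.3537]), array([0.0375, 0.0891]), 0.6, 0.0426, 303) [ 4.709e-01 -2.782e-01  3.290e-02  5.490e-02  4.733e-01 -2.774e-01
  4.510e+02] glue [ 7.961e-01 -5.400e-03  3.070e-02  1.168e-01  7.876e-01 -5.000e-03
  5.020e+02] candle [7.789e-01 2.031e-01 2.870e-02 1.294e-01 7.764e-01 2.005e-01 4.650e+02] brush [ 0.716 -0.224  0.015]
small px 93
the job is handed in; nothing more can be done
the job is handed in; nothing more can be done
```

The job is handed in at about 136 s of the 210 s allowed. It gives no verdict, and I can't confirm that one step was credited on the first try.

**What I did:** I put the wax tin and the spindle in the bench tray. Two blanks were there, the small and the large; the medium was absent. Each was weighed on the pan and then slid into its slot, small first.

**What went wrong:** After its first insertion the small blank was found tilted out of the rack mouth. It was probably knocked, since it had been gripped right up to home and there was almost no contact force. I regrasped it tilted, set it flat on the bench to recentre it, and inserted it again before weighing the large blank. I can't tell whether its slot step counted on the first insertion; the second met it by my measurements.

**Last checks:**
- **Small blank:** within 1 mm of home after the second insertion. The large blank now covers most of it, so the last picture confirmed only the edge that still shows.
- **Large blank:** within 1 mm of home, and level to about 0.006 rad.
- **Pan:** empty and back at 112 mm.
- **Tin:** in the tray where I put it.
- **Spindle:** in the tray, where an earlier full view showed it correctly placed. In the last picture the arm probably hid part of it, so it measured 89 mm long instead of 160 mm, with its centre off by 36 mm; only its position across the tray was confirmed.
- **Glue and candlestick:** within about 2 mm of their starting places.
- **Brush:** checked at one point only, which still showed it there.

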